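Latch the plant-care case

ROBOT

A 6-joint arm with a two-finger parallel gripper is mounted at the origin on the work surface. World frame = base frame: x ahead of the robot, y to its left, z up, the work surface at z = 0. Lengths are in m, angles in rad, forces in N, time in s.
With the tool pointing down it reaches from about 0.375 to 0.9 m from the base axis. Payload 3.1 kg.
Tool frame: the origin (TCP) lies on the centre line of the jaws, within the pads' length; the fingertips stand 8 mm ahead of it and the grasp point (between the pads) lies 11 mm behind it; z points along the fingers, y is the line along which they close (so a half turn about z gives the same grasp; the last joint's range is limited). The gripper opens to 87 mm and grips with 3 to 60 N. Pads are 19 mm wide; open, the fingers measure 117 mm over their backs; the gripper's body (75 mm by 190 mm) begins 51 mm behind the grasp point.
Start: joints at [-1.298, 0.527, 1.433, -0, 1.181, -0.178], TCP at [0.273, -0.562, 0.231] pointing down, gripper open.
Joint ranges: [-3.08, 3.08], [-0.75, 2.2], [0.22, 2.44], [-1.43, 4.57], [0, 2.65], [-2.85, 2.85]. Speed limits (rad/s): [2.79, 2.79, 3.14, 3.14, 3.14, 3.14].

INTERFACE

Orientations are given as a unit quaternion [x, y, z, w].
In Python, from rig import robot gives the robot as it stands. The module is installed in compiled form; this text tells all that it offers.
- The arm moves only by the tool send_rows, never from a script. Its argument "increments" is one flat list of numbers, 7 for each row, row after row: the turn, a rotation vector about the world's x, y, z in rad, then the shift along the world's x, y, z in cm, then the opening, from 0 (shut) to 1 (fully open). A call has 1 to 20 rows; each row shifts and turns the commanded pose from where the row before left it; what a row does not reach is not made up. A row lasts 1/12 s, in which the tool goes at most 41.7 mm and 7.16 degrees, less where a joint would pass 70% of its speed; a pose out of reach is approached as far as the arm can. A call is refused whole if a number of a shift passes 4.17 or a number of a turn 0.125, either way. A call with a gripper value outside its range is refused whole. The fingers move at their own pace and stop on an object; "newtons" is the grip in N (left out, the last holds). Time passes only in rows, so rows that do not move let the fingers close. It gives the time, the measured TCP pose, the force, the opening and the grip force at its end, in the units of the state.
- robot.get_obs(): the state, without advancing time (a new reading comes with each control period).
- robot.camera(name): name is "side" or "top" or "wrist"; returns a dict with "image" (400x640x3 uint8, red, green, blue), "range_z" (400x640 float32, m along the optical axis (not along the pixel's ray), 0 where there is no reading), "fx", "fy", "cx", "cy" (pixels), "R" (3x3) and "t" (3): a world point X has camera coordinates R X + t. Camera axes: x right, y down, z forward; pixel columns grow to the right and rows downward; lengths in m; the calibration is good to about 2 mm. A picture is of the moment at which its call begins.
- robot.hand_in(): hands the job in; it is judged then, once.
The state is a dict: "time": time; "q": joint angles; "joint_velocities": joint speeds; "joint_torque": joint torques, N m; "position": TCP position; "tool_rot": TCP orientation; "ft_force": force on the tool from outside, world axes, zero at the start; "moment": the same for the moment, N m; "grip_width": finger opening in m; "grip_force": force on a finger pad.
Only numpy, scipy, OpenCV 4.12 (cv2) and the standard library are available. Lean on these libraries where they do the work, as an engineer would, in place of code of your own. Each camera call takes 0.05 s, during which the arm holds its last target. There are 200 camera calls.

TASK

The lid of the green plant-care case on the potting table stands ajar. Hook the steel wire loop of its draw latch over the keeper on the lid, draw it back so that its crossbar sits snugly under the keeper's nose, then swing the red lever over past centre and press it firmly home on its rubber rest, with a push of about 15 N (never over 20 N), so that the lid is pulled shut and stays shut. Handle the latch gently so that nothing bends, and leave the pots, tub, bottle and trowel where they are.

Things in the scene. Friction and masses are not known exactly. Their poses are not given: they have to be found in the camera images.
- case: Green case (all lengths in mm), fixed, turned about the vertical only: 165 deep (x), 240 wide (y), 130 high. Origin on the table under the seam of its two halves. Its -x points to the lid half (60 deep, robot's side), +x to the rear half (104). The latch stands on the flat top at y = 0: lever base on the rear half, keeper on the lid. Lid, lever and loop turn about axes along the case's y.
- lid (a joint): Angle of the lid half about its hinge at the foot of the seam (rad). 0.042 = ajar (a rubber seal springs it open: 6 mm of gap at the latch, about 4 N per mm there); about 0 = shut; it can be squeezed slightly below 0.
- keeper (a point): Seat of the keeper: centre of the loop's crossbar when hooked, 21 above the case top; moves with the lid, axes x, y as the case's. A steel post 18 wide (y) stands with its face 2.5 to +x of this point. The bar is let in from the -x side, under the nose (see keeper_nose), +x against the post. A ledge 5.5 below this point stops the bar from going lower.
- catch: The steel keeper bracket (post, nose and ledge), fixed on the lid, 18 wide, 28 high. Its origin is on the lid hinge line at the foot of the seam; for its shape see keeper and keeper_nose.
- keeper_nose (a point): Tip of the keeper's nose (3.5 to -x of the seat), at its underside (3.5 above the seat; 1 of play over the bar). The nose is 4 thick, 18 wide, and overhangs the post's face by 6. To get past it the bar's centre must be more than 6 to -x of the seat, then go down to seat height and come back +x under it.
- loop_bar (a point): Middle of the loop's crossbar (wire centre). The loop is a U of 5 mm steel wire: two rails, 35 apart between centres (40 outside, 30 inside), run 68 from its pin on the lever to the crossbar, which lies along the case's y. Pinch it from above across the outsides of the rails, next to the crossbar.
- loop (a joint): Angle of the loop about its pin on the lever (rad). Slope of the loop above level, going from its pin to -x, = loop minus lever (0.55 to 1 at the start, just below 0 when hooked). The pin is slightly stiff: the loop stays where it is left and rides up with the lever, out of the keeper, unless its bar has been drawn back under the nose.
- lever_pivot (a point): Axis of the lever on the case: 30 to +x of the seam, 25 above the case top, 55 from the keeper seat along x when the lid is shut. The loop's pin sits on the lever 14 from this axis, 25 degrees below it when the lever is flat, so pulling the loop to -x opens the lever further and closing the lever draws the loop some 20 to +x.
- lever (a joint): Angle of the red lever (rad): 0 = flat along +x, 1.57 = upright, 2.4 = fully open, leaning to -x. Stays where left (friction 0.035 N m). Starts at 1.4 to 1.7, where the loop is too far back to clear the nose; at 2.1 to 2.35 it clears. Loaded it takes up to 0.25 N m, passes centre at about 0.4, then snaps to its rest (-0.11 to 0.11) and stays.
- handle: The red handle bar of the lever: 24 wide, 5 thick (8 at the end), from 2 to 63 along its own +x from the pivot; its upper face (on top when flat) is 5.5 off the pivot's line, on its +z side. Origin on the pivot axis; +x runs along the bar to its free end. Swing the lever over by pushing this face. It ends on a rigid-set rubber rest 46 from the pivot whose height is 0 to 5 above or below level, not known beforehand: find it by feel.
- violet_pot: Bystander: terracotta pot with violets, 100 mm across, 150 mm high, origin under its centre, loose.
- spray_bottle: Bystander: blue spray bottle, 76 mm across, 180 mm high, origin under its centre, loose.
- pebble_tub: Bystander: clear tub of clay pebbles, 112 mm across, 80 mm high, origin under its centre, loose.
- trowel: Bystander: blue hand trowel lying flat, 265 mm long along its x, 55 mm wide, loose.

How it is judged:
By the outcome, as a careful person would: the job done as asked, in the order asked, and still so for the second after the job is handed in, with the robot touching nothing.
It also fails if it takes over 64 s, if anything falls off the work surface, if the arm or the gripper's body presses on something with over 40 N, if the wrist force passes 120 N, or if a joint passes its speed limit or range.

## Working session

There is one attempt and no reset: what is moved stays moved. The work goes in short steps, Python scripts to look and compute and a tool call to move; the robot and the scene stay as the last step left them, time stands still between calls to the robot, and variables do not carry over. Pictures are saved under pics/ and viewed, at most 10 in all, crops included, and the job is handed in when it is done.

Besides the shell and the picture viewer there is one more tool, called after "Emit:" as name(argument=value, ...) on one line, values as JSON. send_rows: Moves the arm, as the interface text tells. Its arguments: {"type":"object","properties":{"increments":{"type":"array"},"newtons":{"type":"number"}},"required":["increments"]}

```bash
mkdir -p pics
cat > h.py <<'E'
import numpy as np, cv2
from rig import robot
def snap(n,f):
    c=robot.camera(n); np.savez('pics/'+f+'.npz',**c); cv2.imwrite('pics/'+f+'.png',c['image'][:,:,::-1]); return c
def world(c,u,v,z=None):
    z=c['range_z'][int(v),int(u)] if z is None else z
    p=np.array([(u-c['cx'])/c['fx']*z,(v-c['cy'])/c['fy']*z,z]); return c['R'].T@(p-c['t'])
def proj(c,X):
    p=c['R']@np.array(X)+c['t']; return c['fx']*p[0]/p[2]+c['cx'],c['fy']*p[1]/p[2]+c['cy']
E
python3 - <<'E'
from h import *
a=snap('top','top0');b=snap('side','side0')
for c in(a,b): print(c['R'].round(3).tolist(),c['t'],c['fx'])
cv2.imwrite('pics/both0.png',cv2.resize(np.vstack([a['image'],b['image']])[:,:,::-1],(480,600)))
o=robot.get_obs();print(o)
E
```

```text
[[0.009, -1.0, 0.027], [-0.997, -0.011, -0.08], [0.08, -0.026, -0.996]] [-0.01943517  0.53734908  1.22718934] 491.74705017432194
[[-0.877, -0.48, -0.019], [-0.291, 0.562, -0.774], [0.383, -0.673, -0.633]] [0.47194415 0.22626639 1.1436023 ] 507.09840621370194
{'time': 0.1, 'q': array([-1.29749638e+00,  5.28352741e-01,  1.43375843e+00,  1.96407990e-05,
        1.18138852e+00, -1.78521949e-01]), 'joint_velocities': array([-0.00131858, -0.00126152, -0.00320607, -0.00021064,  0.00170846,
        0.00149235]), 'joint_torque': array([-7.44482604e-04, -4.40985417e+01, -1.77150661e+01,  6.35158480e-02,
        5.33962576e-02, -5.70162115e-05]), 'position': array([ 0.27272457, -0.56165723,  0.22968704]), 'tool_rot': array([ 9.74590859e-01,  2.23990511e-01, -3.60979188e-05, -9.52877715e-04]), 'ft_force': array([-0.06294209,  0.22249455,  0.56394513]), 'moment': array([-0.02820293,  0.00580721,  0.00152356]), 'grip_force': 0.0, 'grip_width': 0.08664857048495465}
```

View pics/top0.png

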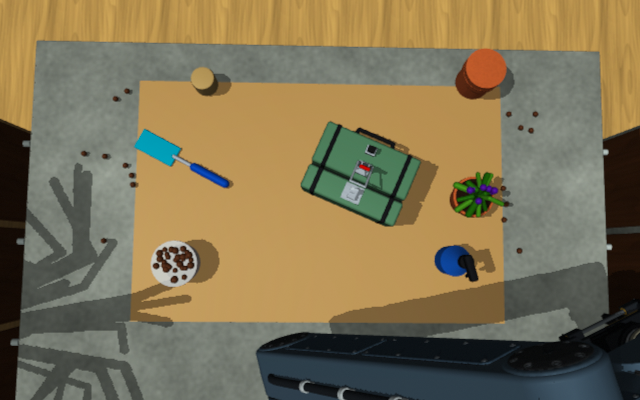

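View pics/side0.png

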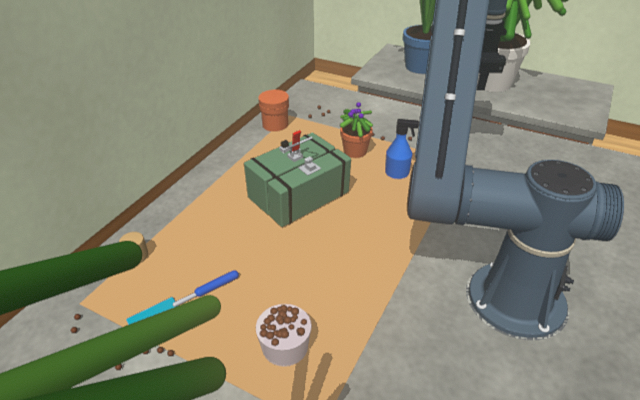

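The top view shows the green case centred at about (360,175), with the keeper near (353,190), the red lever near (365,167) and the rest near (371,149). The side view shows the case at (298,175). Next I'll enlarge the latch.

Run:
```python
from h import *
a=np.load('pics/top0.npz');b=np.load('pics/side0.npz')
A=cv2.resize(a['image'][110:235,290:430],None,fx=4,fy=4,interpolation=2)[:,:,::-1]
B=cv2.resize(b['image'][120:230,240:355],None,fx=4,fy=4,interpolation=2)[:,:,::-1]
# fit green top rectangle
im=a['image'].astype(int);z=a['range_z']
v,u=np.mgrid[0:400,0:640]
P=np.stack([(u-a['cx'])/a['fx']*z,(v-a['cy'])/a['fy']*z,z],-1)
W=(P-a['t'])@a['R']
m=(abs(W[...,2]-.13)<.012)&(u>290)&(u<430)&(v>110)&(v<235)
pts=W[m][:,:2].astype(np.float32)
print(m.sum(),cv2.minAreaRect(pts),cv2.boxPoints(cv2.minAreaRect(pts)),np.median(W[m][:,2]))
red=(im[...,0]>150)&(im[...,1]<70)&(im[...,2]<70)&(u>290)&(u<430)&(v>110)&(v<235)
print('red',W[red].round(3)[::4].tolist())
cv2.imwrite('pics/A.png',A);cv2.imwrite('pics/B.png',B)
```

```text
6791 ((0.612287163734436, -0.09497155249118805), (0.2402702420949936, 0.1725998967885971), 67.10100555419922) [[ 0.48604283 -0.17205912]
 [ 0.64504045 -0.23921908]
 [ 0.7385315  -0.01788399]
 [ 0.5795339   0.04927598]] 0.12833371651558537
red [[0.617, -0.084, 0.212], [0.615, -0.087, 0.211], [0.612, -0.084, 0.215], [0.612, -0.092, 0.217], [0.61, -0.09, 0.218], [0.61, -0.099, 0.219], [0.607, -0.097, 0.218], [0.606, -0.099, 0.213]]
```

View pics/A.png

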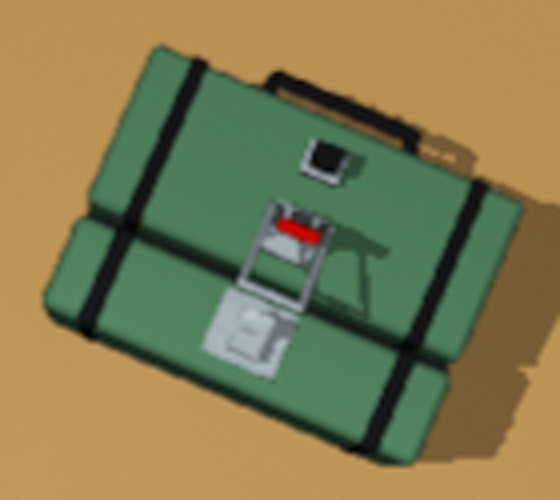

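The crop shows the seam, the keeper plate at (250,335), the crossbar at about (272,300), the near-upright red lever at (298,232) and the rest at (325,160). The case yaw is about -0.40 rad. I'll lift, cross over the bystanders and look from close by.

Emit:
send_rows(increments=[0, 0, -0.1, 0, 0, 4.1, 1, 0, 0, -0.1, 0, 0, 4.1, 1, 0, 0, -0.1, 0, 0, 4.1, 1, 0, 0, -0.1, 0, 0, 4.1, 1, 0, 0, -0.1, 1.9, 2.9, 0, 1, 0, 0, -0.1, 1.9, 2.9, 0, 1, 0, 0, -0.1, 1.9, 2.9, 0, 1, 0, 0, -0.1, 1.9, 2.9, 0, 1, 0, 0, -0.05, 1.9, 2.9, 0, 1, 0, 0, 0, 1.9, 2.9, 0, 1, 0, 0, 0, 1.9, 2.9, 0, 1, 0, 0, 0, 1.9, 2.9, 0, 1, 0, 0, 0, 1.9, 2.9, 0, 1, 0, 0, 0, 1.9, 2.9, 0, 1, 0, 0, 0, 1.9, 2.9, 0, 1, 0, 0, 0, 1.9, 2.9, 0, 1, 0, 0, 0, 1.9, 2.9, 0, 1, 0, 0, 0, 1.9, 2.9, 0, 1, 0, 0, 0, 1.9, 2.9, 0, 1, 0, 0, 0, 1.9, 2.9, 0, 1])

```text
time: 1.77
position: [0.5773, -0.0965, 0.3941]
tool_rot: [0.98, -0.198, -0.001, -0.0]
ft_force: [0.2, -0.7, 0.7]
grip_width: 0.087
grip_force: 0.0
```

Run:
```python
from h import *
c=snap('wrist','w1'); print(c['R'].round(3).tolist(),(-c['R'].T@c['t']).round(3))
o=robot.get_obs();print(o['time'],o['position'],o['tool_rot'],o['q'])
for n,X in dict(rest=(.666,-.118,.15),keeper=(.5675,-.076,.151),piv=(.6236,-.0997,.155)).items(): print(n,proj(c,X))
```

```text
[[-0.387, -0.922, 0.001], [-0.89, 0.374, 0.26], [-0.24, 0.1, -0.965]] [ 0.642 -0.123  0.548]
1.8167 [ 0.58030742 -0.0908713   0.39391684] [ 9.80769730e-01 -1.95140649e-01  7.47939632e-04 -3.20997805e-03] [-0.34883922  0.33350983  1.30001009  0.00658583  1.50757042  1.6143465 ]
rest (np.float64(308.85000628572715), np.float64(96.084675961657))
keeper (np.float64(309.183578096664), np.float64(187.92813837503274))
piv (np.float64(308.68644970010314), np.float64(137.50987301612824))
```

View pics/w1.png

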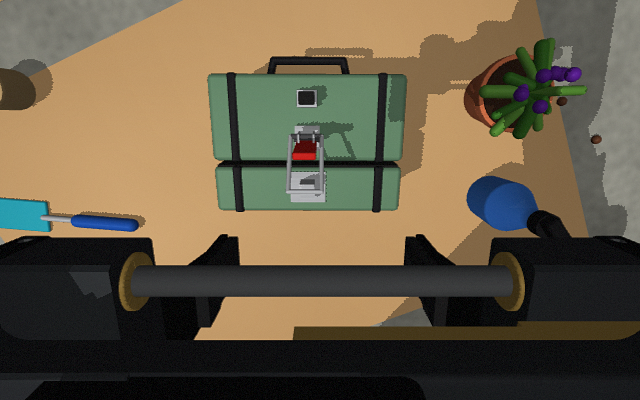

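The wrist view shows the case square to the tool, with the rest at (306,98), the lever at (305,148), the crossbar at about (306,190) and the keeper at (307,184). I'll enlarge it and use the depth.

Run:
```python
from h import *
c=np.load('pics/w1.npz')
cv2.imwrite('pics/w1c.png',cv2.resize(c['image'][85:215,265:350][:,:,::-1],None,fx=4.6,fy=4.6,interpolation=2))
v,u=np.mgrid[0:400,0:640];z=c['range_z']
P=np.stack([(u-c['cx'])/c['fx']*z,(v-c['cy'])/c['fy']*z,z],-1);W=(P-c['t'])@c['R']
top=(abs(W[...,2]-.13)<.004)&(v<160)&(u>200)&(u<415)
print('rear top',cv2.minAreaRect(W[top][:,:2].astype(np.float32)),np.median(W[top][:,2]))
im=c['image'].astype(int)
th=-.4;ex=np.array([np.cos(th),np.sin(th)]);ey=np.array([-ex[1],ex[0]]);S=np.array([.596,-.088])
L=(W[...,:2]-S)
cx=L@ex*1000;cy=L@ey*1000;cz=(W[...,2]-.13)*1000
m=(v>85)&(v<215)&(u>270)&(u<345)&(cz>12)
for vv in range(120,206,3):
    k=m[vv]; print(vv,[(int(uu),round(cx[vv,uu]),round(cy[vv,uu]),round(cz[vv,uu])) for uu in np.where(k)[0][::3]])
r=(im[...,0]>140)&(im[...,1]<70)&m
print('red',r.sum(),u[r].min(),u[r].max(),cx[r].min(),cx[r].max(),np.median(cy[r]),cz[r].max())
```

```text
rear top ((0.6454614996910095, -0.10609622299671173), (0.2385319620370865, 0.1031714603304863), 67.06414794921875) 0.1300485758024045
120 []
123 []
126 [(336, 56, -14, 418)]
129 []
132 [(298, 37, 12, 33), (314, 37, -6, 30)]
135 [(289, 34, 21, 39), (292, 34, 18, 41), (295, 34, 15, 42), (298, 34, 11, 43), (301, 34, 8, 41), (304, 34, 5, 41), (307, 34, 1, 41), (310, 34, -2, 40), (313, 34, -5, 42), (316, 34, -9, 42), (319, 34, -12, 41), (322, 34, -15, 41)]
138 [(288, 31, 22, 42), (291, 31, 19, 42), (294, 30, 16, 40), (297, 31, 12, 41), (300, 30, 9, 40), (303, 30, 6, 40), (306, 30, 2, 40), (309, 30, -1, 40), (312, 30, -4, 40), (315, 31, -8, 42), (318, 30, -11, 40), (321, 31, -14, 43), (332, 56, -14, 418)]
141 [(288, 27, 22, 43), (291, 27, 19, 44), (295, 26, 16, 27), (298, 27, 11, 43), (301, 27, 8, 33), (304, 27, 5, 33), (307, 27, 2, 35), (310, 27, -2, 33), (313, 27, -5, 41), (316, 26, -9, 31), (319, 26, -12, 28), (322, 28, -15, 45)]
144 [(288, 24, 22, 48), (291, 24, 19, 46), (297, 25, 12, 49), (300, 25, 9, 50), (303, 25, 5, 48), (306, 25, 2, 50), (309, 25, -1, 50), (312, 25, -5, 50), (315,
[... 2173 characters left out ...]
2), (310, -19, -3, 81), (313, -19, -6, 81), (316, -19, -9, 80), (319, -19, -12, 80), (322, -19, -16, 82)]
192 [(271, 56, -14, 418), (288, -22, 20, 82), (291, -22, 17, 83), (294, -22, 13, 83), (297, -22, 10, 82), (300, -22, 7, 83), (303, -22, 4, 83), (306, -21, 1, 84), (309, -22, -2, 83), (312, -22, -5, 83), (315, -22, -8, 83), (318, -22, -11, 82), (321, -22, -15, 83)]
195 [(301, -41, 10, 15), (304, -41, 7, 14), (307, -42, 3, 14), (310, -41, -1, 15), (313, -42, -4, 14)]
198 [(295, 56, -14, 418), (303, -45, 8, 16), (306, -45, 4, 14), (309, -45, 1, 14), (312, -45, -3, 15)]
201 []
204 [(330, 56, -14, 418)]
red 156 292 315 12.867545029805402 19.143429790663596 3.0028242724706304 88.64317329215598
```

View pics/w1c.png

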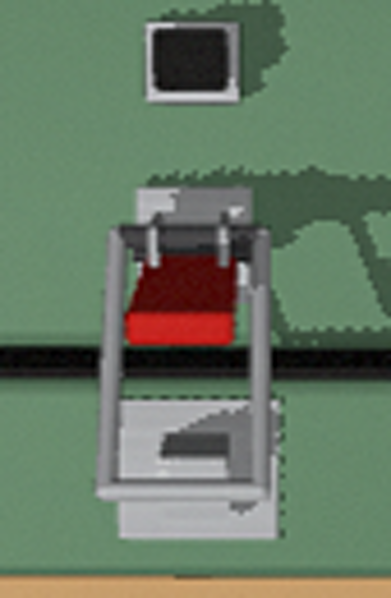

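```bash
cat >> h.py <<'E'
S=np.array([.5976,-.0858]);th=-.4004
ex=np.array([np.cos(th),np.sin(th)]);ey=np.array([-ex[1],ex[0]])
def c2w(x,y,z): return np.r_[S+(ex*x+ey*y)/1000,.13+z/1000]
def w2c(p): return np.r_[(p[:2]-S)@ex,(p[:2]-S)@ey,p[2]-.13]*1000
from scipy.spatial.transform import Rotation as R
def st():
    o=robot.get_obs();r=R.from_quat(o['tool_rot']).as_matrix()
    f=np.r_[o['ft_force'][:2]@ex,o['ft_force'][:2]@ey,o['ft_force'][2]]
    tz=r[:,2]; print('t',round(o['time'],2),'case pos',w2c(o['position']).round(1),'F',f.round(1),'tilt',np.arctan2(tz[:2]@ex,-tz[2]).round(3),'yaw',np.arctan2(r[1,0],r[0,0]).round(3),'w',round(o['grip_width']*1000,1),'gf',round(o['grip_force'],1))
    return o
def goto(x,y,z):
    o=st(); print('delta cm',((c2w(x,y,z)-o['position'])*100).round(2))
E
python3 -c "
from h import *
goto(-16,0,130);goto(-16,0,77)"
```

```text
t 1.82 case pos [-13.9 -11.4 263.9] F [1.  3.1 0.6] tilt 0.0 yaw -0.393 w 86.8 gf 0.0
delta cm [  0.26   1.13 -13.39]
t 1.82 case pos [-13.9 -11.4 263.9] F [1.  3.1 0.6] tilt 0.0 yaw -0.393 w 86.8 gf 0.0
delta cm [  0.26   1.13 -18.69]
```

Emit:
send_rows(increments=[0, 0, -0.008, 0, 0, -3, 0.75, 0, 0, 0, 0, 0, -3, 0.75, 0, 0, 0, 0, 0, -3, 0.75, 0, 0, 0, 0, 0, -3, 0.75, 0, 0, 0, 0, 0, -1, 0.75, 0, 0, 0, 0, 0, 0, 0.75, 0, 0, 0, 0, 0, 0, 0.75])

```text
time: 2.4
position: [0.5772, -0.0985, 0.2648]
tool_rot: [0.979, -0.202, -0.0, -0.0]
ft_force: [0.4, 0.6, 0.8]
grip_width: 0.0659
grip_force: 0.0
```

```bash
python3 -c "
from h import *
goto(-16,0,77)"
```

```text
t 2.4 case pos [-13.8 -19.7 134.8] F [0.2 0.8 0.8] tilt -0.0 yaw -0.406 w 65.9 gf 0.0
delta cm [ 0.57  1.9  -5.78]
```

Emit:
send_rows(increments=[0, 0, 0.006, 0.3, 1.0, 0, 0.75, 0, 0, 0, 0.27, 0.9, 0, 0.75, 0, 0, 0, 0, 0, 0, 0.75, 0, 0, 0, 0, 0, -1.5, 0.75, 0, 0, 0, 0, 0, -1.5, 0.75, 0, 0, 0, 0, 0, -1.5, 0.75, 0, 0, 0, 0, 0, -1.2, 0.75, 0, 0, 0, 0, 0, 0, 0.75, 0, 0, 0, 0, 0, 0, 0.75])

```text
time: 3.15
position: [0.5828, -0.0789, 0.208]
tool_rot: [0.98, -0.198, 0.0, 0.0]
ft_force: [-0.2, 1.2, -0.0]
grip_width: 0.0649
grip_force: 0.0
```

Run:
```python
from h import *
st();c=snap('wrist','w2')
cv2.imwrite('pics/w2c.png',cv2.resize(c['image'][100:320,170:450][:,:,::-1],None,fx=2.5,fy=2.5,interpolation=2))
```

```text
t 3.15 case pos [-16.3   0.6  78. ] F [-0.7  1.  -0. ] tilt 0.0 yaw -0.4 w 64.9 gf 0.0
```

View pics/w2c.png

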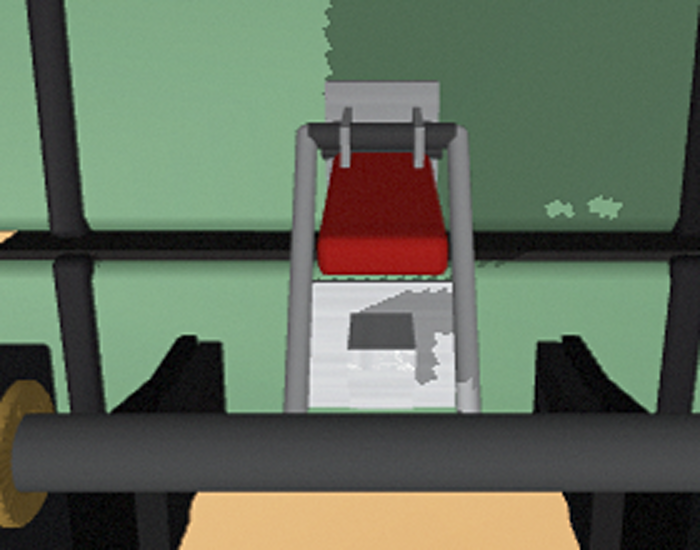

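The rails at (297) and (468) are centred between the fingers, at (222) and (537), and the lever stays clear of them. I'll close gently.

Emit:
send_rows(increments=[0, 0, 0, 0, 0, 0, 0.4, 0, 0, 0, 0, 0, 0, 0.4, 0, 0, 0, 0, 0, 0, 0.4, 0, 0, 0, 0, 0, 0, 0.4, 0, 0, 0, 0, 0, 0, 0.4, 0, 0, 0, 0, 0, 0, 0.4], newtons=15)

```text
time: 3.7
position: [0.5826, -0.0793, 0.2078]
tool_rot: [0.98, -0.199, 0.0, 0.0]
ft_force: [-0.1, -0.1, 0.1]
grip_width: 0.0388
grip_force: 15.0
```

Run:
```python
from h import *
st()
```

```text
t 3.7 case pos [-16.4   0.1  77.8] F [-0.1 -0.1  0.1] tilt 0.0 yaw -0.4 w 38.8 gf 15.0
```

Emit:
send_rows(increments=[-0.017, -0.04, 0, -0.2, 0.084, -0.26, 0.4, -0.017, -0.04, 0, -0.2, 0.084, -0.26, 0.4, -0.017, -0.04, 0, -0.2, 0.084, -0.26, 0.4, -0.017, -0.04, 0, -0.2, 0.084, -0.26, 0.4, -0.017, -0.04, 0, -0.2, 0.084, -0.26, 0.4, -0.017, -0.04, 0, -0.2, 0.084, -0.26, 0.4, -0.017, -0.04, 0, -0.2, 0.084, -0.26, 0.4, -0.017, -0.04, 0, -0.2, 0.084, -0.26, 0.4, 0, 0, 0, 0, 0, 0, 0.4, 0, 0, 0, 0, 0, 0, 0.4])

```text
time: 4.53
position: [0.567, -0.0728, 0.1872]
tool_rot: [0.965, -0.196, 0.17, 0.035]
ft_force: [0.3, -0.4, 1.8]
grip_width: 0.0392
grip_force: 15.0
```

Run:
```python
from h import *
st();c=snap('wrist','w3');s=snap('side','s3')
cv2.imwrite('pics/w3c.png',np.hstack([cv2.resize(c['image'][60:320,190:430][:,:,::-1],(462,500),interpolation=2),cv2.resize(s['image'][90:190,250:310][:,:,::-1],(300,500),interpolation=2)]))
```

```text
t 4.53 case pos [-33.2   0.1  57.2] F [ 0.4 -0.3  1.8] tilt 0.348 yaw -0.4 w 39.2 gf 15.0
```

View pics/w3c.png

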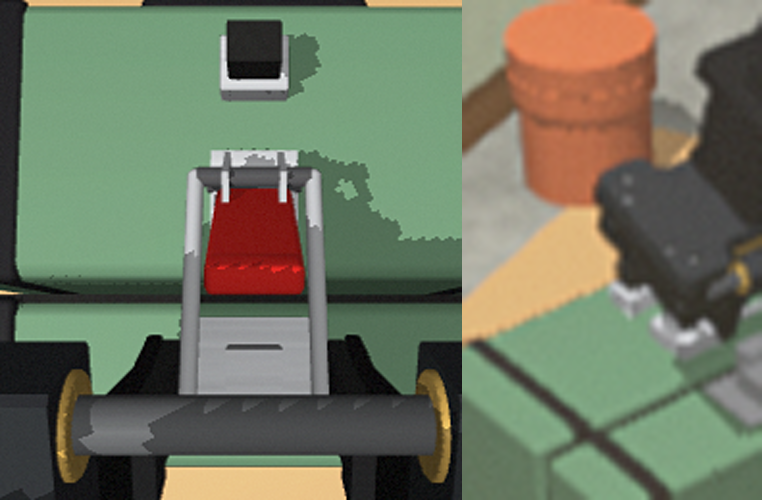

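The loop is still pinched, and the lever at (255,240) has opened further. I'll get the lever and loop angles from the depth.

```bash
cat >> h.py <<'E'
def cloud(c):
    v,u=np.mgrid[0:400,0:640];z=c['range_z']
    P=np.stack([(u-c['cx'])/c['fx']*z,(v-c['cy'])/c['fy']*z,z],-1);W=(P-c['t'])@c['R']
    L=W[...,:2]-S
    return np.stack([L@ex,L@ey,W[...,2]-.13],-1)*1000
E
python3 - <<'E'
from h import *
c=np.load('pics/w3.npz');C=cloud(c);im=c['image'].astype(int)
r=(im[...,0]>90)&(im[...,1]<50)&(abs(C[...,1])<14)&(C[...,2]>20)&(C[...,2]<110)
for v in range(60,330,4):
    k=r[v]
    if k.sum()>4: print('red',v,np.median(C[v][k],0).round(1))
g=(np.ptp(im,axis=2)<25)&(C[...,2]>18)&(C[...,2]<100)
for v in range(60,330,6):
    k=g[v]&(abs(C[v,:,1]-17.5)<2); k2=g[v]&(abs(C[v,:,1])<8)
    print(v,'rail',np.median(C[v][k],0).round(1) if k.sum() else '', 'mid',np.median(C[v][k2],0).round(1) if k2.sum()>4 else '')
E
```

```text
red 160 [22.8  0.5 32. ]
red 164 [19.1  0.8 38.4]
red 168 [15.6  0.2 44.4]
red 172 [12.4  0.5 49.8]
red 176 [ 9.3  0.5 54.9]
red 180 [ 6.5  0.5 59.8]
red 184 [ 3.8  0.3 64.3]
red 188 [ 1.2  0.5 68.7]
red 192 [-1.2  0.5 72.8]
red 196 [-3.5  0.3 76.7]
red 200 [-5.5  0.5 78.1]
red 204 [-7.2  0.5 77.5]
red 208 [-9.   0.5 76.7]
red 212 [-10.7   0.5  75.1]
60 rail  mid 
66 rail  mid 
72 rail  mid [78.9 -0.1 28.6]
78 rail  mid [74.9 -0.1 28.8]
84 rail  mid [71.2 -0.1 28.6]
90 rail  mid [67.3 -0.1 28.7]
96 rail  mid [66.7  0.2 21.2]
102 rail  mid 
108 rail  mid 
114 rail  mid 
120 rail  mid 
126 rail  mid 
132 rail  mid 
138 rail  mid 
144 rail  mid 
150 rail [26.4 17.5 41.8] mid [26.4 -0.1 42.1]
156 rail [22.8 17.4 42.4] mid [23.4 -0.1 40.2]
162 rail [19.3 17.6 42.7] mid 
168 rail [15.7 17.5 44.1] mid 
174 rail [12.1 17.2 45.3] mid 
180 rail [ 8.6 17.4 46.1] mid 
186 rail [ 5.1 17.3 47.4] mid 
192 rail [ 1.7 17.4 48.1] mid 
198 rail [-1.6 17.5 49. ] mid 
204 rail [-5.  17.5 50.4] mid 
210 rail [-8.2 17.5 50.8] mid 
216 rail [-11.4  17.3  51.5] mid 
222 rail [-14.6  17.5  52.6] mid 
228 rail [-17.7  17.6  53.4] mid 
234 rail [-20.8  17.5  54.5] mid 
240 rail [-23.9  17.3  55.3] mid 
246 rail [-26.9  17.2  56.2] mid [-28.1   0.1  27.6]
252 rail [-29.9  17.1  57.3] mid [-31.6   0.1  27.3]
258 rail [-32.8  17.8  57.9] mid [-35.1   0.1  27.4]
264 rail [-35.7  17.4  58.8] mid 
270 rail  mid 
276 rail  mid 
282 rail  mid 
288 rail  mid 
294 rail  mid 
300 rail  mid 
306 rail  mid 
312 rail  mid 
318 rail  mid 
324 rail  mid
```

Emit:
send_rows(increments=[-0.009, -0.022, 0, -0.103, 0.044, -0.254, 0.4, -0.009, -0.022, 0, -0.103, 0.044, -0.254, 0.4, -0.009, -0.022, 0, -0.103, 0.044, -0.254, 0.4, -0.009, -0.022, 0, -0.103, 0.044, -0.254, 0.4, -0.009, -0.022, 0, -0.103, 0.044, -0.254, 0.4, 0, 0, 0, 0, 0, 0, 0.4, 0, 0, 0, 0, 0, 0, 0.4])

```text
time: 5.22
position: [0.562, -0.0706, 0.1743]
tool_rot: [0.953, -0.194, 0.227, 0.046]
ft_force: [1.3, -0.4, 0.4]
grip_width: 0.039
grip_force: 15.0
```

```bash
cat >> h.py <<'E'
def look(n):
    c=snap('wrist',n);C=cloud(c);im=c['image'].astype(int)
    r=(im[...,0]>90)&(im[...,1]<50)&(abs(C[...,1])<14)&(C[...,2]>20)&(C[...,2]<110)
    q=[np.median(C[v][r[v]],0) for v in range(400) if r[v].sum()>6]
    q=np.array(q); q=q[:q[:,2].argmax()-1]
    d=np.polyfit(q[:,2],q[:,0],1);L=np.arctan2(1,d[0])
    g=(np.ptp(im,axis=2)<25)&(C[...,2]>5)&(C[...,2]<100)&(abs(abs(C[...,1])-17.5)<1.5)&(C[...,0]<22)&(C[...,0]>-22)
    p=np.polyfit(C[g][:,0],C[g][:,2],1); s=-np.arctan(p[0])
    pin=np.array([30+14*np.cos(L-.436),25+14*np.sin(L-.436)])
    n=(np.ptp(im,axis=2)<25)&(abs(C[...,1])<7)&(C[...,0]<-22)&(abs(C[...,2]-27.4)<1.5)
    print('L',L.round(3),'s',s.round(3),'bar',(pin+68*np.array([-np.cos(s),np.sin(s)])).round(1),'railtop@-20',np.polyval(p,-20).round(1),'nose x',C[n][:,0].min().round(1) if n.any() else None)
E
python3 - <<'E'
from h import *
st();look('w4')
E
```

```text
t 5.22 case pos [-38.7   0.1  44.3] F [1.4 0.1 0.4] tilt 0.466 yaw -0.401 w 39.0 gf 15.0
L 2.307 s 0.075 bar [-41.9  43.4] railtop@-20 44.1 nose x -37.1
```

Emit:
send_rows(increments=[-0.011, -0.027, 0, -0.025, 0.01, -0.28, 0.4, -0.011, -0.027, 0, -0.025, 0.01, -0.28, 0.4, -0.011, -0.027, 0, -0.025, 0.01, -0.28, 0.4, -0.011, -0.027, 0, -0.025, 0.01, -0.28, 0.4, 0, 0, 0, 0, 0, 0, 0.4, 0, 0, 0, 0, 0, 0, 0.4])

```text
time: 5.77
position: [0.5607, -0.0711, 0.1655]
tool_rot: [0.942, -0.191, 0.271, 0.057]
ft_force: [0.8, 6.7, 2.4]
grip_width: 0.0392
grip_force: 15.0
```

Run:
```python
from h import *
st();look('w5')
```

```text
t 5.77 case pos [-39.7  -0.8  35.5] F [-1.9  6.5  2.4] tilt 0.561 yaw -0.4 w 39.2 gf 15.0
L 2.355 s -0.061 bar [-42.6  34. ] railtop@-20 38.0 nose x -37.2
```

Run:
```python
from h import *
o=st();print(o['q'].round(3),o['moment'].round(2),o['joint_velocities'].round(3))
c=np.load('pics/w5.npz')
s=snap('side','s5')
cv2.imwrite('pics/w5c.png',np.hstack([cv2.resize(c['image'][:,:][:,:,::-1],(480,300),interpolation=2),cv2.resize(s['image'][90:190,240:340][:,:,::-1],(300,300),interpolation=2)]))
```

```text
t 5.82 case pos [-39.8  -0.8  35.6] F [-1.8  5.7  0.6] tilt 0.561 yaw -0.4 w 39.0 gf 15.0
[-0.29   0.46   2.05  -0.703  0.096  2.364] [ 1.16 -0.    0.82] [ 0.002 -0.001 -0.001  0.007  0.002 -0.001]
```

View pics/w5c.png

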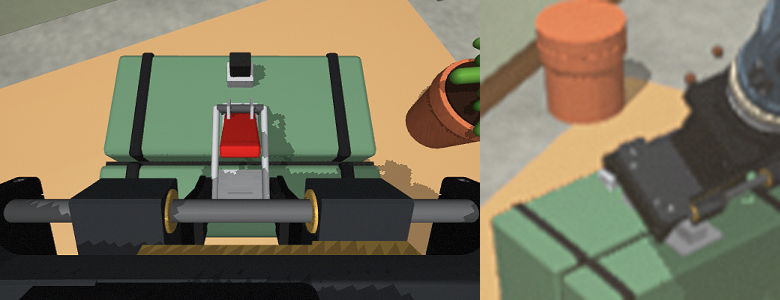

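The view shows the loop clear above the keeper. The y force comes from the wrist itself: joint 5 is at 0.096, near its stop and close to singular. I'll tilt back about 0.26 with a lighter grip.

Emit:
send_rows(increments=[0.0127, 0.03, 0, 0, 0, 0, 0.4, 0.0127, 0.03, 0, 0, 0, 0, 0.4, 0.0127, 0.03, 0, 0, 0, 0, 0.4, 0.0127, 0.03, 0, 0, 0, 0, 0.4, 0.0127, 0.03, 0, 0, 0, 0, 0.4, 0.0127, 0.03, 0, 0, 0, 0, 0.4, 0.0127, 0.03, 0, 0, 0, 0, 0.4, 0.0127, 0.03, 0, 0, 0, 0, 0.4, 0, 0, 0, 0, 0, 0, 0.4, 0, 0, 0, 0, 0, 0, 0.4], newtons=8)

```text
time: 6.7
position: [0.5608, -0.0716, 0.1658]
tool_rot: [0.968, -0.198, 0.151, 0.034]
ft_force: [3.0, 7.4, 0.4]
grip_width: 0.0393
grip_force: 8.0
```

Run:
```python
from h import *
o=st();print(o['q'].round(3));look('w6')
```

```text
t 6.7 case pos [-39.4  -1.2  35.8] F [-0.1  8.   0.4] tilt 0.311 yaw -0.403 w 39.3 gf 8.0
[-0.306  0.459  1.872 -0.073  0.503  1.728]
L 2.343 s -0.057 bar [-42.5  34.4] railtop@-20 38.3 nose x -36.9
```

Emit:
send_rows(increments=[0, 0, 0, 0.05, 0.12, 0, 0.4, 0, 0, 0, 0, 0, 0, 0.4, 0, 0, 0, 0.006, -0.003, -0.2, 0.4, 0, 0, 0, 0.006, -0.003, -0.2, 0.4, 0, 0, 0, 0.006, -0.003, -0.2, 0.4, 0, 0, 0, 0, 0, 0, 0.4, 0, 0, 0, 0, 0, 0, 0.4])

```text
time: 7.33
position: [0.5612, -0.0715, 0.1595]
tool_rot: [0.968, -0.198, 0.152, 0.035]
ft_force: [1.9, 5.0, 0.4]
grip_width: 0.0394
grip_force: 8.0
```

Run:
```python
from h import *
o=st();print(o['q'].round(3));look('w7')
```

```text
t 7.33 case pos [-39.   -1.   29.5] F [-0.2  5.4  0.4] tilt 0.313 yaw -0.402 w 39.4 gf 8.0
[-0.304  0.47   1.877 -0.08   0.485  1.735]
L 2.351 s -0.148 bar [-42.   28.1] railtop@-20 34.2 nose x -36.9
```

Emit:
send_rows(increments=[0, 0, 0, 0.08, 0.2, 0, 0.4, 0, 0, 0, 0.037, -0.016, -0.19, 0.4, 0, 0, 0, 0.037, -0.016, -0.19, 0.4, 0, 0, 0, 0.037, -0.016, -0.19, 0.4, 0, 0, 0, 0.03, -0.013, -0.19, 0.4, 0, 0, 0, 0, 0, 0, 0.4, 0, 0, 0, 0, 0, 0, 0.4])

```text
time: 7.97
position: [0.563, -0.0711, 0.1517]
tool_rot: [0.968, -0.198, 0.151, 0.035]
ft_force: [-0.5, -1.2, 0.4]
grip_width: 0.0394
grip_force: 8.0
```

Run:
```python
from h import *
o=st();print(o['q'].round(3));look('w8')
```

```text
t 7.97 case pos [-37.7   0.1  21.7] F [ 0.1 -1.3  0.4] tilt 0.312 yaw -0.402 w 39.4 gf 8.0
[-0.301  0.486  1.878 -0.088  0.469  1.745]
L 2.349 s -0.276 bar [-40.1  19.7] railtop@-20 28.7 nose x -37.2
```

Emit:
send_rows(increments=[0, 0, 0, 0.138, -0.058, 0, 0.4, 0, 0, 0, 0.138, -0.058, 0, 0.4, 0, 0, 0, 0.138, -0.058, 0, 0.4, 0, 0, 0, 0.138, -0.058, 0, 0.4, 0, 0, 0, 0, 0, 0, 0.4, 0, 0, 0, 0, 0, 0, 0.4])

```text
time: 8.52
position: [0.5666, -0.0725, 0.1509]
tool_rot: [0.968, -0.198, 0.149, 0.035]
ft_force: [-5.3, 1.2, -0.8]
grip_width: 0.0397
grip_force: 8.0
```

Run:
```python
from h import *
o=st();look('w9')
```

```text
t 8.52 case pos [-33.8   0.1  20.9] F [-5.3 -1.  -0.8] tilt 0.308 yaw -0.402 w 39.7 gf 8.0
L 2.14 s -0.3 bar [-36.8  18.8] railtop@-20 27.3 nose x -35.6
```

Run:
```python
from h import *
for n in('w8','w9'):
    c=np.load(f'pics/{n}.npz');C=cloud(c)
    for u0,lab in ((0,'mid'),(12.5,'side')):
        print(n,lab)
        k=(abs(abs(C[...,1])-u0)<1.2)&(C[...,0]<-18)&(C[...,0]>-60)&(C[...,2]<60)&(C[...,2]>-5)
        print([tuple(np.median(C[v][k[v]],0).round(1)[[0,2]].tolist())+(c['image'][v][k[v]].mean().round(),) for v in range(400) if k[v].sum()>1][::1])
```

```text
w8 mid
[(-23.8, 1.6, np.float64(146.0)), (-24.3, 3.7, np.float64(101.0)), (-24.6, 10.4, np.float64(70.0)), (-24.9, 16.9, np.float64(70.0)), (-25.1, 23.7, np.float64(64.0)), (-25.4, 28.5, np.float64(147.0)), (-25.9, 27.5, np.float64(171.0)), (-26.4, 27.9, np.float64(171.0)), (-26.9, 27.4, np.float64(169.0)), (-27.4, 28.0, np.float64(168.0)), (-27.9, 27.6, np.float64(168.0)), (-28.4, 27.5, np.float64(168.0)), (-28.8, 27.7, np.float64(169.0)), (-29.3, 27.8, np.float64(170.0)), (-29.8, 27.5, np.float64(171.0)), (-30.3, 27.7, np.float64(170.0)), (-30.8, 27.5, np.float64(170.0)), (-31.3, 27.6, np.float64(170.0)), (-31.7, 27.8, np.float64(168.0)), (-32.3, 27.3, np.float64(170.0)), (-32.7, 27.8, np.float64(170.0)), (-33.2, 27.3, np.float64(169.0)), (-33.7, 27.2, np.float64(167.0)), (-34.2, 27.7, np.float64(166.0)), (-34.7, 27.4, np.float64(164.0)), (-35.2, 27.1, np.float64(164.0)), (-35.7, 26.8, np.float64(164.0)), (-36.1, 27.5, np.float64(162.0)), (-36.6, 27.3, np.float64(165.0)), (-37.1, 27.3, np.float64(167.0)), (-39.2, 13.8, np.float64(169.0)), (-39.7, 14.3, np.float64(168.0)), (-40.2, 1
[... 3370 characters left out ...]
0)), (-30.1, 0.9, np.float64(169.0)), (-30.7, 0.4, np.float64(168.0)), (-31.2, 1.2, np.float64(167.0)), (-31.8, 0.9, np.float64(167.0)), (-32.3, 1.2, np.float64(169.0)), (-32.9, 1.3, np.float64(169.0)), (-33.5, 0.8, np.float64(169.0)), (-34.1, 0.7, np.float64(169.0)), (-34.6, 0.5, np.float64(169.0)), (-35.2, 0.8, np.float64(168.0)), (-35.8, 0.7, np.float64(169.0)), (-36.3, 0.8, np.float64(170.0)), (-36.8, 0.9, np.float64(167.0)), (-37.4, 0.9, np.float64(166.0)), (-37.9, 1.0, np.float64(164.0)), (-38.5, 1.3, np.float64(165.0)), (-39.2, 0.3, np.float64(172.0)), (-58.3, -2.4, np.float64(101.0)), (-58.8, -2.3, np.float64(100.0)), (-59.3, -2.4, np.float64(100.0)), (-59.8, -1.9, np.float64(99.0))]
```

Emit:
send_rows(increments=[0, 0, 0, 0.1, -0.04, 0.02, 0.4, 0, 0, 0, 0.1, -0.04, 0.02, 0.4, 0, 0, 0, 0, 0, 0, 0.4, 0, 0, 0, 0, 0, 0, 0.4])

```text
time: 8.9
position: [0.5697, -0.0738, 0.1519]
tool_rot: [0.968, -0.198, 0.151, 0.035]
ft_force: [-4.1, 0.0, -0.5]
grip_width: 0.0394
grip_force: 8.0
```

Run:
```python
from h import *
o=st();look('w10')
C=cloud(np.load('pics/w10.npz'));k=(abs(C[...,1])<5)&(abs(C[...,2]-15)<8)&(C[...,0]<-20)&(C[...,0]>-27);print('post back',np.median(C[k],0))
C=cloud(np.load('pics/w8.npz'));k=(abs(C[...,1])<5)&(abs(C[...,2]-15)<8)&(C[...,0]<-20)&(C[...,0]>-27);print('post back w8',np.median(C[k],0))
```

```text
t 8.9 case pos [-30.3   0.2  21.9] F [-3.8 -1.6 -0.5] tilt 0.311 yaw -0.402 w 39.4 gf 8.0
L 1.875 s -0.285 bar [-33.4  19.8] railtop@-20 27.0 nose x -32.4
post back [-24.7443458    0.15229777  16.41023966]
post back w8 [-24.81525666   0.04268883  16.33121942]
```

Emit:
send_rows(increments=[0, 0, 0, 0.09, -0.04, 0, 0.4, 0, 0, 0, 0.09, -0.04, 0, 0.4, 0, 0, 0, 0, 0, 0, 0.4, 0, 0, 0, 0, 0, 0, 0.4])

```text
time: 9.28
position: [0.5719, -0.0747, 0.1521]
tool_rot: [0.968, -0.198, 0.151, 0.035]
ft_force: [-5.1, 0.7, -1.4]
grip_width: 0.0397
grip_force: 8.0
```

Run:
```python
from h import *
o=st();look('w11')
C=cloud(np.load('pics/w11.npz'));k=(abs(C[...,1])<5)&(abs(C[...,2]-15)<8)&(C[...,0]<-20)&(C[...,0]>-27);print('post back',np.median(C[k],0))
```

```text
t 9.28 case pos [-28.    0.2  22.1] F [-4.9 -1.4 -1.4] tilt 0.312 yaw -0.402 w 39.7 gf 8.0
L 2.826 s -0.269 bar [-45.8  16.5] railtop@-20 26.4 nose x -30.0
post back [-24.80111283  -0.02977317  15.45965136]
```

Emit:
send_rows(increments=[0, 0, 0, 0.09, -0.04, 0, 0.4, 0, 0, 0, 0.05, -0.02, 0, 0.4, 0, 0, 0, 0, 0, 0, 0.4, 0, 0, 0, 0, 0, 0, 0.4])

```text
time: 9.67
position: [0.5724, -0.075, 0.1519]
tool_rot: [0.968, -0.198, 0.15, 0.035]
ft_force: [-5.9, 1.7, -0.6]
grip_width: 0.0393
grip_force: 8.0
```

Run:
```python
from h import *
o=st();c=snap('wrist','w12');C=cloud(c);im=c['image'].astype(int)
for n in ('w10','w11','w12'):
    C=cloud(np.load(f'pics/{n}.npz'))
    k=(abs(C[...,1])<5)&(abs(C[...,2]-15)<8)&(C[...,0]<-20)&(C[...,0]>-27);print('post back',np.median(C[k],0))
r=(im[...,0]>90)&(im[...,1]<50)&(abs(C[...,1])<14)&(C[...,2]>20)&(C[...,2]<110)
print([np.median(C[v][r[v]],0)[[0,2]].round(1).tolist() for v in range(400) if r[v].sum()>6][::3])
cv2.imwrite('pics/w12c.png',cv2.resize(im[40:290,190:430][:,:,::-1].astype(np.uint8),(576,600),interpolation=2))
```

```text
t 9.67 case pos [-27.4   0.2  21.9] F [-6.1 -0.7 -0.6] tilt 0.31 yaw -0.402 w 39.3 gf 8.0
post back [-24.7443458    0.15229777  16.41023966]
post back [-24.80111283  -0.02977317  15.45965136]
post back [-24.51946097   0.19776801  15.47923005]
[[22.1, 87.3], [21.1, 87.5], [20.1, 87.9], [19.1, 87.9], [18.3, 87.1], [17.2, 86.7], [16.1, 87.1], [15.3, 86.8], [14.9, 83.6], [20.2, 52.8], [20.9, 42.4], [21.7, 30.6]]
```

View pics/w12c.png

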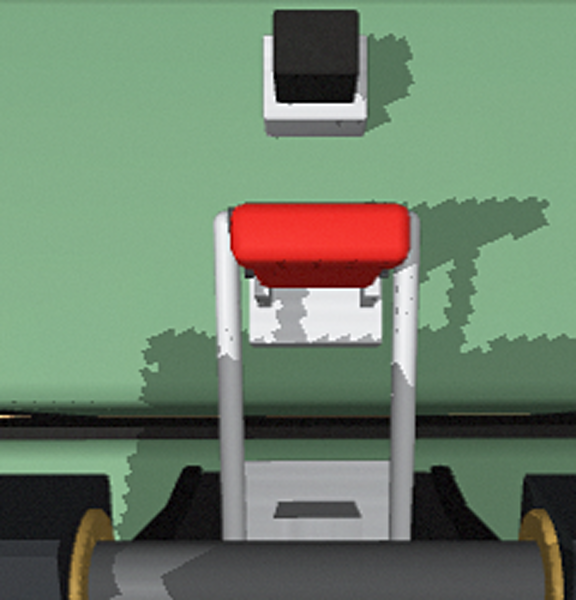

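The view shows the loop drawn back to the post, with the lever near upright at (320,240) and the rails at (230) and (400) level on the keeper. The force rise and the slight post motion say it is seated. I'll release and back off along the fingers.

Emit:
send_rows(increments=[0, 0, 0, 0, 0, 0, 0.62, 0, 0, 0, 0, 0, 0, 0.62, 0, 0, 0, 0, 0, 0, 0.62, 0, 0, 0, 0, 0, 0, 0.62, 0, 0, 0, -0.14, 0.06, 0.48, 0.62, 0, 0, 0, -0.42, 0.18, 1.43, 0.62, 0, 0, 0, -0.42, 0.18, 1.43, 0.62, 0, 0, 0, -0.42, 0.18, 1.43, 0.62, 0, 0, 0, -0.42, 0.18, 1.43, 0.62, 0, 0, 0, -0.42, 0.18, 1.43, 0.5, 0.025, 0.06, 0, 0, 0, 1, 0, 0.025, 0.06, 0, 0, 0, 1, 0, 0.025, 0.06, 0, 0, 0, 0, 0, 0.025, 0.06, 0, 0, 0, 0, 0, 0.02, 0.045, 0, 0, 0, 0, 0, 0, 0, 0, 0, 0, 0, 0, 0, 0, 0, 0, 0, 0, 0])

```text
time: 11.13
position: [0.5521, -0.0661, 0.2489]
tool_rot: [0.98, -0.2, 0.002, 0.005]
ft_force: [0.1, -0.3, -0.3]
grip_width: 0.0083
grip_force: 0.0
```

Run:
```python
from h import *
o=st();c=snap('wrist','w13');C=cloud(c);im=c['image'].astype(int)
r=(im[...,0]>90)&(im[...,1]<50)&(abs(C[...,1])<14)&(C[...,2]>20)&(C[...,2]<110)
print([np.median(C[v][r[v]],0).round(1).tolist() for v in range(400) if r[v].sum()>4][::2])
g=(np.ptp(im,axis=2)<25)&(C[...,2]>10)&(C[...,2]<60)
for a,b in((17.5,1.5),(0,5)):
    k=g&(abs(abs(C[...,1])-a)<b)&(C[...,0]<60)
    print([np.median(C[v][k[v]],0)[[0,2]].round(1).tolist() for v in range(400) if k[v].sum()>1][::2])
```

```text
t 11.13 case pos [-49.5   0.4 118.9] F [ 0.2 -0.2 -0.3] tilt 0.006 yaw -0.402 w 8.3 gf 0.0
[[22.7, 0.4, 86.2], [21.6, 0.4, 87.5], [20.6, 0.9, 87.7], [19.5, 0.4, 87.8], [18.5, 0.4, 87.6], [17.4, 0.4, 87.4], [16.4, 0.4, 87.3], [15.3, 0.6, 86.5]]
[[35.0, 39.3], [33.7, 40.8], [32.4, 41.1], [31.1, 40.5], [29.9, 39.5], [28.6, 40.0], [27.3, 39.1], [26.0, 38.8], [24.7, 38.8], [23.4, 37.9], [22.1, 37.9], [20.8, 37.6], [19.5, 36.8], [18.1, 36.7], [16.8, 36.0], [15.4, 36.3], [14.0, 35.5], [12.7, 35.8], [11.3, 34.1], [9.9, 34.3], [8.5, 34.1], [7.1, 33.4], [5.7, 32.9], [4.3, 32.7], [2.8, 32.2], [1.3, 31.5], [-0.1, 30.7], [-1.5, 31.1], [-3.0, 30.7], [-4.4, 30.5], [-6.0, 29.9], [-7.5, 29.2], [-9.0, 29.1], [-10.5, 28.7], [-12.0, 28.7], [-13.6, 27.8], [-15.1, 27.1], [-16.5, 27.7], [-18.2, 26.8], [-19.8, 26.3], [-21.4, 25.9], [-23.0, 25.3], [-24.7, 24.4], [-26.3, 23.7], [-27.9, 23.7], [-29.5, 23.1], [-31.2, 22.8], [-32.8, 22.5], [-34.4, 22.4]]
[[42.6, 10.4], [41.2, 10.6], [39.8, 10.6], [38.4, 10.3], [35.0, 40.0], [33.7, 41.1], [32.4, 41.0], [31.1, 40.9], [29.9, 39.8], [29.1, 27.6], [27.7, 28.2], [12.7, 10.4], [-24.5, 16.5], [-24.8, 24.0], [-25.6, 27.9], [-27.1, 27.8], [-28.7, 27.6], [-30.2, 27.4], [-31.8, 27.3], [-33.3, 27.5], [-35.0, 27.1], [-36.5, 27.3], [-41.2, 13.9], [-42.7, 14.4], [-44.5, 14.1], [-46.2, 14.0], [-48.0, 13.4]]
```

Run:
```python
from h import *
for n in('w12','w3','w4'):
    c=np.load(f'pics/{n}.npz');C=cloud(c);im=c['image'].astype(int)
    r=(im[...,0]>50)&(im[...,1]<40)&(abs(C[...,1])<8)&(C[...,2]>20)&(C[...,2]<110)
    print(n,[np.median(C[v][r[v]],0)[[0,2]].round(1).tolist() for v in range(400) if r[v].sum()>4])
st()
```

```text
w12 [[22.1, 87.3], [21.7, 87.6], [21.4, 87.6], [15.3, 86.8], [15.1, 86.1], [14.9, 85.5], [14.9, 83.7], [15.1, 81.1], [19.9, 56.1], [20.1, 52.9], [20.3, 49.7], [20.6, 46.4], [20.9, 42.6], [21.1, 38.9], [21.4, 34.9], [21.7, 30.5]]
w3 [[24.7, 29.3], [23.8, 30.7], [22.8, 32.1], [21.8, 34.0], [20.9, 35.6], [20.0, 36.7], [19.1, 38.6], [18.2, 40.2], [17.3, 41.4], [16.5, 42.9], [15.6, 44.5], [14.8, 45.7], [14.0, 47.3], [13.1, 48.8], [12.4, 49.9], [11.6, 51.0], [10.8, 52.6], [10.0, 53.9], [9.3, 55.0], [8.6, 56.3], [7.9, 57.5], [7.1, 58.7], [6.4, 59.9], [5.8, 60.7], [5.1, 62.0], [4.4, 63.5], [3.7, 64.4], [3.1, 65.6], [2.4, 66.9], [1.8, 67.6], [1.2, 68.9], [0.6, 69.8], [-0.1, 71.1], [-0.7, 72.1], [-1.3, 72.9], [-1.9, 74.1], [-2.4, 74.8], [-3.0, 75.8], [-3.5, 76.8], [-4.1, 77.5], [-4.6, 78.0], [-5.1, 78.3], [-5.5, 78.2], [-5.9, 78.0], [-6.4, 78.0], [-6.8, 77.8], [-7.3, 77.5], [-7.7, 77.4], [-8.1, 77.1], [-8.6, 77.0], [-9.0, 76.7], [-9.4, 76.4], [-9.9, 76.2], [-10.3, 75.9], [-10.7, 75.1]]
w4 [[20.6, 37.8], [23.1, 29.5], [22.1, 30.4], [21.2, 31.3], [20.0, 32.8], [19.1, 33.7], [18.1, 34.8], [17.1, 
[... 175 characters left out ...]
 48.8], [4.7, 49.7], [3.9, 50.5], [3.1, 51.5], [2.4, 52.2], [1.5, 53.3], [0.8, 54.1], [0.0, 54.9], [-0.7, 55.8], [-1.4, 56.5], [-2.2, 57.4], [-3.0, 58.3], [-3.6, 58.8], [-4.2, 59.4], [-5.0, 60.4], [-5.7, 61.2], [-6.4, 62.1], [-7.1, 62.7], [-7.8, 63.7], [-8.4, 64.3], [-9.1, 65.0], [-9.6, 65.3], [-10.3, 66.2], [-10.9, 67.0], [-11.5, 67.5], [-12.2, 68.3], [-12.8, 68.8], [-13.4, 69.6], [-14.0, 70.1], [-14.5, 70.4], [-15.0, 70.7], [-15.8, 70.1], [-16.2, 70.0], [-16.6, 69.8], [-17.0, 69.7], [-17.4, 69.4], [-17.8, 69.0], [-18.2, 68.9], [-18.6, 68.3], [-19.0, 68.2], [-19.4, 67.7], [-19.7, 67.0], [-20.0, 66.3]]
t 11.18 case pos [-50.4   0.5 118.8] F [ 0.4 -0.6 -0. ] tilt 0.005 yaw -0.402 w 5.2 gf 0.0
```

Emit:
send_rows(increments=[0, 0, 0, 0.69, -0.3, -0.6, 0, 0, 0, 0, 0.69, -0.3, -0.6, 0, 0, 0, 0, 0.69, -0.3, -0.6, 0, 0, 0, 0, 0.69, -0.3, -0.6, 0, 0, 0, 0, 0.69, -0.3, -0.6, 0, 0, 0, 0, 0.69, -0.3, -0.6, 0, 0, 0, 0, 0.3, -0.125, 0, 0, 0, 0, 0, 0.3, -0.125, 0, 0, 0, 0, 0, 0.3, -0.125, 0, 0, 0, 0, 0, 0.3, -0.125, 0, 0, 0, 0, 0, 0.3, -0.125, 0, 0, 0, 0, 0, 0, 0, 0, 0, 0, 0, 0, 0, 0, 0, 0])

```text
time: 12.27
position: [0.6081, -0.0901, 0.2131]
tool_rot: [0.98, -0.199, 0.001, 0.005]
ft_force: [-1.0, 1.0, 0.5]
grip_width: 0.0003
grip_force: 0.5
```

Run:
```python
from h import *
o=st()
```

```text
t 12.27 case pos [11.3  0.1 83.1] F [-1.3  0.5  0.5] tilt 0.004 yaw -0.402 w 0.3 gf 0.5
```

Emit:
send_rows(increments=[0, 0, 0, 0.276, -0.117, 0, 0, 0, 0, 0, 0.276, -0.117, 0, 0, 0, 0, 0, 0.276, -0.117, 0, 0, 0, 0, 0, 0.276, -0.117, 0, 0, 0, 0, 0, 0.336, -0.142, -0.077, 0, 0, 0, 0, 0.336, -0.142, -0.077, 0, 0, 0, 0, 0.336, -0.142, -0.077, 0, 0, 0, 0, 0.336, -0.142, -0.077, 0, 0, 0, 0, 0, 0, 0, 0])

```text
time: 13.02
position: [0.6327, -0.1005, 0.2089]
tool_rot: [0.98, -0.2, 0.001, 0.005]
ft_force: [-1.2, 0.9, -0.9]
grip_width: 0.0004
grip_force: 1.2
```

```bash
cat >> h.py <<'E'
def lev(n):
    c=snap('wrist',n);C=cloud(c);im=c['image'].astype(int)
    r=(im[...,0]>50)&(im[...,1]<45)&(im[...,2]<60)&(abs(C[...,1])<13)&(C[...,2]>10)&(C[...,2]<110)
    print('red',[np.median(C[v][r[v]],0)[[0,2]].round(1).tolist() for v in range(400) if r[v].sum()>4][::4])
    k=(abs(C[...,1])<5)&(abs(C[...,2]-15)<8)&(C[...,0]<-15)&(C[...,0]>-27);print('post back',np.median(C[k],0) if k.any() else None)
E
python3 - <<'E'
from h import *
o=st();lev('w14')
E
```

```text
t 13.02 case pos [38.1  0.1 78.9] F [-1.5  0.3 -0.9] tilt 0.003 yaw -0.402 w 0.4 gf 1.2
red [[59.2, 79.0], [57.6, 80.4], [56.0, 81.6], [54.1, 82.2], [50.8, 78.6]]
post back [-19.93186054   0.18990119  20.43621415]
```

Emit:
send_rows(increments=[0, 0, 0, 0.302, -0.128, -0.185, 0, 0, 0, 0, 0.302, -0.128, -0.185, 0, 0, 0, 0, 0.302, -0.128, -0.185, 0, 0, 0, 0, 0.302, -0.128, -0.185, 0, 0, 0, 0, 0.239, -0.101, -0.27, 0, 0, 0, 0, 0.239, -0.101, -0.27, 0, 0, 0, 0, 0.239, -0.101, -0.27, 0, 0, 0, 0, 0.239, -0.101, -0.27, 0, 0, 0, 0, 0, 0, 0, 0])

```text
time: 13.82
position: [0.6544, -0.1098, 0.1906]
tool_rot: [0.98, -0.2, 0.001, 0.005]
ft_force: [-2.4, 1.0, -2.3]
grip_width: 0.0004
grip_force: 1.3
```

Run:
```python
from h import *
o=st();lev('w15')
```

```text
t 13.82 case pos [61.7  0.  60.6] F [-2.6 -0.  -2.3] tilt 0.004 yaw -0.402 w 0.4 gf 1.3
red [[83.5, 53.1], [82.4, 56.3], [81.0, 58.5], [79.0, 58.8], [76.5, 57.5], [74.0, 56.4]]
post back None
```

Emit:
send_rows(increments=[0, 0, 0, 0.154, -0.065, -0.29, 0, 0, 0, 0, 0.154, -0.065, -0.29, 0, 0, 0, 0, 0.154, -0.065, -0.29, 0, 0, 0, 0, 0, 0, 0, 0])

```text
time: 14.2
position: [0.6597, -0.112, 0.1824]
tool_rot: [0.98, -0.2, 0.002, 0.005]
ft_force: [1.1, -0.2, 0.0]
grip_width: 0.0008
grip_force: 0.0
```

Run:
```python
from h import *
o=st();lev('w16')
```

```text
t 14.2 case pos [67.4  0.  52.4] F [1.1 0.2 0. ] tilt 0.006 yaw -0.402 w 0.8 gf 0.0
red [[89.9, 35.4], [88.8, 39.3], [86.7, 39.7], [84.4, 39.5], [82.0, 38.9], [78.6, 35.6], [76.3, 35.5], [73.9, 35.3]]
post back None
```

The lever has snapped over to about 0.1 rad. Now I'll press down by feel.

Emit:
send_rows(increments=[0, 0, 0, 0, 0, -0.25, 0, 0, 0, 0, 0, 0, -0.25, 0, 0, 0, 0, 0, 0, -0.2, 0, 0, 0, 0, 0, 0, -0.1, 0, 0, 0, 0, 0, 0, 0, 0, 0, 0, 0, 0, 0, 0, 0])

```text
time: 14.75
position: [0.6588, -0.1116, 0.1748]
tool_rot: [0.98, -0.199, 0.001, 0.005]
ft_force: [-0.9, -0.9, 1.4]
grip_width: 0.0007
grip_force: 0.0
```

Emit:
send_rows(increments=[0, 0, 0, 0, 0, -0.1, 0, 0, 0, 0, 0, 0, 0, 0, 0, 0, 0, 0, 0, 0, 0])

```text
time: 15.0
position: [0.6587, -0.1115, 0.1738]
tool_rot: [0.98, -0.199, 0.001, 0.005]
ft_force: [0.0, 0.1, 0.4]
grip_width: 0.0005
grip_force: 0.0
```

Emit:
send_rows(increments=[0, 0, 0, 0, 0, -0.1, 0, 0, 0, 0, 0, 0, 0, 0, 0, 0, 0, 0, 0, 0, 0])

```text
time: 15.25
position: [0.6586, -0.1115, 0.1727]
tool_rot: [0.98, -0.199, 0.001, 0.005]
ft_force: [0.6, -0.2, -0.1]
grip_width: 0.0007
grip_force: 0.0
```

Emit:
send_rows(increments=[0, 0, 0, 0, 0, -0.05, 0, 0, 0, 0, 0, 0, 0, 0, 0, 0, 0, 0, 0, 0, 0])

```text
time: 15.5
position: [0.6588, -0.1115, 0.1725]
tool_rot: [0.98, -0.199, 0.001, 0.005]
ft_force: [0.8, 0.0, 0.8]
grip_width: 0.0005
grip_force: 0.5
```

Emit:
send_rows(increments=[0, 0, 0, 0, 0, -0.05, 0, 0, 0, 0, 0, 0, 0, 0, 0, 0, 0, 0, 0, 0, 0])

```text
time: 15.75
position: [0.6588, -0.1115, 0.1723]
tool_rot: [0.98, -0.199, 0.001, 0.005]
ft_force: [-0.1, -0.4, 3.6]
grip_width: 0.0009
grip_force: 1.9
```

Emit:
send_rows(increments=[0, 0, 0, 0, 0, -0.05, 0, 0, 0, 0, 0, 0, 0, 0, 0, 0, 0, 0, 0, 0, 0])

```text
time: 16.0
position: [0.6588, -0.1116, 0.1722]
tool_rot: [0.98, -0.199, 0.001, 0.005]
ft_force: [-2.0, 0.5, 6.0]
grip_width: 0.0006
grip_force: 2.9
```

Emit:
send_rows(increments=[0, 0, 0, 0, 0, -0.05, 0, 0, 0, 0, 0, 0, 0, 0, 0, 0, 0, 0, 0, 0, 0])

```text
time: 16.25
position: [0.6588, -0.1115, 0.1721]
tool_rot: [0.98, -0.199, 0.001, 0.005]
ft_force: [-2.4, -0.0, 7.1]
grip_width: 0.0003
grip_force: 3.8
```

Emit:
send_rows(increments=[0, 0, 0, 0, 0, -0.05, 0, 0, 0, 0, 0, 0, -0.04, 0, 0, 0, 0, 0, 0, 0, 0, 0, 0, 0, 0, 0, 0, 0])

```text
time: 16.58
position: [0.6589, -0.1116, 0.172]
tool_rot: [0.98, -0.199, 0.002, 0.005]
ft_force: [-4.2, 0.2, 10.2]
grip_width: 0.0004
grip_force: 5.4
```

Emit:
send_rows(increments=[0, 0, 0, 0, 0, -0.04, 0, 0, 0, 0, 0, 0, 0, 0, 0, 0, 0, 0, 0, 0, 0])

```text
time: 16.83
position: [0.6589, -0.1116, 0.172]
tool_rot: [0.98, -0.199, 0.002, 0.005]
ft_force: [-4.0, 0.7, 12.3]
grip_width: 0.0006
grip_force: 6.1
```

Emit:
send_rows(increments=[0, 0, 0, 0, 0, -0.05, 0, 0, 0, 0, 0, 0, 0, 0, 0, 0, 0, 0, 0, 0, 0])

```text
time: 17.08
position: [0.6589, -0.1116, 0.172]
tool_rot: [0.98, -0.199, 0.002, 0.005]
ft_force: [-4.9, 1.6, 13.1]
grip_width: 0.0003
grip_force: 7.0
```

Emit:
send_rows(increments=[0, 0, 0, 0, 0, -0.01, 0, 0, 0, 0, 0, 0, 0, 0, 0, 0, 0, 0, 0, 0, 0, 0, 0, 0, 0, 0, 0, 0])

```text
time: 17.42
position: [0.6589, -0.1116, 0.1719]
tool_rot: [0.98, -0.199, 0.002, 0.005]
ft_force: [-3.8, 1.2, 14.0]
grip_width: 0.0007
grip_force: 7.2
```

Emit:
send_rows(increments=[0, 0, 0, 0, 0, -0.03, 0, 0, 0, 0, 0, 0, 0, 0, 0, 0, 0, 0, 0, 0, 0, 0, 0, 0, 0, 0, 0, 0])

```text
time: 17.75
position: [0.6589, -0.1116, 0.1719]
tool_rot: [0.98, -0.199, 0.002, 0.005]
ft_force: [-4.9, 2.1, 14.9]
grip_width: 0.0005
grip_force: 7.8
```

Run:
```python
from h import *
st();lev('w17');st()
```

```text
t 17.75 case pos [66.5  0.1 41.9] F [-5.4  0.1 14.9] tilt 0.006 yaw -0.401 w 0.5 gf 7.8
red [[90.2, 33.4], [89.2, 37.2], [87.2, 37.7], [85.0, 37.4], [82.9, 37.5], [80.2, 35.7], [77.4, 33.9], [103.2, 109.0]]
post back None
t 17.8 case pos [66.5  0.2 41.9] F [-5.3 -0.7 15.9] tilt 0.006 yaw -0.401 w 0.5 gf 7.8
```

It's pressed home at about 15 N. Now I'll lift off straight up.

Emit:
send_rows(increments=[0, 0, 0, 0, 0, 0.2, 0, 0, 0, 0, 0, 0, 0.5, 0, 0, 0, 0, 0, 0, 1.5, 0, 0, 0, 0, 0, 0, 3, 0, 0, 0, 0, 0, 0, 3, 0, 0, 0, 0, -1, 0.4, 3, 0, 0, 0, 0, -2, 0.8, 3, 0, 0, 0, 0, -2, 0.8, 2, 0, 0, 0, 0, -2, 0.8, 0, 0, 0, 0, 0, 0, 0, 0, 0, 0, 0, 0, 0, 0, 0, 0, 0, 0, 0, 0, 0, 0, 0])

```text
time: 18.8
position: [0.5892, -0.0838, 0.33]
tool_rot: [0.98, -0.2, 0.001, 0.005]
ft_force: [-0.3, 0.3, 0.1]
grip_width: 0.0006
grip_force: 0.0
```

Run:
```python
from h import *
st();lev('w18');c=np.load('pics/w18.npz')
print(proj(c,c2w(20,0,30)))
u,v=map(int,proj(c,c2w(20,0,30)))
t=snap('top','top9')
A=cv2.resize(c['image'][max(0,v-75):v+75,max(0,u-100):u+100],(600,450),interpolation=2)
cv2.imwrite('pics/end.png',np.vstack([A,cv2.resize(t['image'][40:300,80:560],(600,150))])[:,:,::-1])
C=cloud(c);k=(abs(C[...,2]-27.5)<2)&(abs(C[...,1])<7)&(C[...,0]<0);print('nose',C[k][:,0].min(),C[k][:,0].max())
```

```text
t 18.8 case pos [ -8.5  -1.4 200. ] F [-0.4  0.2  0.1] tilt 0.004 yaw -0.402 w 0.6 gf 0.0
red [[89.6, 37.4], [86.2, 38.1], [82.8, 37.8], [79.5, 34.1], [76.0, 34.0], [72.5, 33.9], [69.0, 33.5], [65.4, 33.5], [61.8, 33.0], [58.1, 32.5], [54.5, 32.6], [50.8, 31.9], [47.1, 31.8], [43.3, 31.5], [39.6, 31.3], [35.8, 31.2], [32.0, 30.9]]
post back [-19.64123342   0.12155583  14.60330373]
(np.float64(318.5230632545225), np.float64(159.29420612961007))
nose -31.21955925849736 -19.323680574267474
```

View pics/end.png

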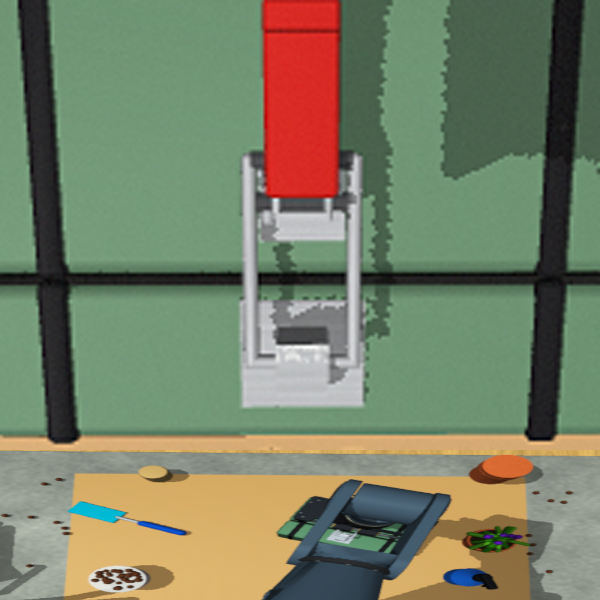

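The final view shows the loop's crossbar under the keeper's nose at (303,355), the seam closed at row 280 and the lever flat. The lever's slope is about 0.065 rad, and the nose has moved 6 mm back. The bystanders are where they started, so I'm handing in.

```bash
python3 -c "
from rig import robot
print(robot.hand_in())"
```

```text
the job is handed in; nothing more can be done
None
```

The job is handed in: the loop is hooked under the keeper's nose, the red lever is past centre and was pressed onto its rest with about 15 N, the lid is shut, and the pots, tub, bottle and trowel were left alone.

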